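# Load a paint jar into the sloping jar chute

### The job

At the marbling stall, take the slim paint jar from its wooden rest and feed it into the open upper end of the sloping chute, lying across the runners with its lid on the same side as the lids of the two jars already in there. Set it down gently rather than dropping it, and let it roll down under the guard bars until it rests against the waiting jars. Leave the stout jar on its own rest.

Things in the scene. Friction and masses are not known exactly. Their poses are not given: they have to be found in the camera images.
- slim_jar: The jar to load: closed, 48 mm diameter, 90 mm long, about 0.2 kg, dark blue with a brown paper band and a 16 mm aluminium lid of the same diameter on one end. It lies, turned any way, on a wooden rest: an 8 mm board with 6 mm battens along the jar, within 24 mm of its centre line. Origin: its middle, on the axis, 32 mm over the table. Its y axis points along the jar to the lid; x and z roll with it.
- slim_jar_lid (a point): Centre of the outer face of the slim jar's lid, 45 mm from the jar's origin along its y axis. In the chute it must be on the chute's +y side, as the waiting jars' lids are.
- chute: Wooden chute 340 x 132 mm. Origin: table, under its centre; x along it to the high open end, y across, z up. Runner tops at z = 60 mm at x = 0, rising 7 deg; between them a 44 mm gap that fingers can enter. 112 mm between cheeks, which rise 30 mm over the runners. Open above from x = 0 to 170; steel guard bars before that. Set down at x = 85, y = 0 (jar axis z = 95) it rolls freely to x = -46.
- stout_jar: A bystander to leave alone: the other jar lying on a rest, of the same materials but fatter and shorter, 62 mm in diameter and 64 mm long. Origin: its middle, on its axis, about 39 mm above the table; y axis towards its lid.
Not all that is in view belongs to the job. Leave any pink, red or yellow look-alike of the slim_jar alone.

How it is judged:
On the way:
1. the slim jar is in the open upper part of the chute, across the runners, with its lid on the right side (x of slim_jar in the frame of chute between 0.01 and 0.16 m and contact force between slim_jar and chute above 0.1 N and z of slim_jar in the frame of chute below 0.12 m and y of slim_jar_lid in the frame of chute above 0.025 m).
At the end, for the whole second after the job is handed in: The slim jar is at rest under the guard bars against the waiting jars (axis at chute x -65 to -28 mm, within 20 mm of the centre line and 15 degrees of square across), lid to the +y side like theirs; the stout jar is within 30 mm of its start (x of slim_jar in the frame of chute between -0.065 and -0.028 m and y of slim_jar in the frame of chute between -0.02 and 0.02 m and z of slim_jar in the frame of chute between 0.068 and 0.09 m and y of slim_jar_lid in the frame of chute above 0.02 m and angle between the y axis of slim_jar and the y axis of chute, either way round below 0.26 rad and linear speed of slim_jar below 0.02 m/s and distance of stout_jar from where it was at the start of the episode below 0.03 m); the robot touches nothing.
It fails at once if the slim jar is dropped: out of the fingers over the chute with its axis more than 130 mm above the table (contact force between the fingers and slim_jar below 0.02 N and z of slim_jar in the frame of chute above 0.13 m and horizontal distance between slim_jar and chute below 0.19 m).
It fails at once if the stout jar is moved more than 30 mm (distance of stout_jar from where it was at the start of the episode above 0.03 m).
It also fails if it takes over 35 s, if anything falls off the work surface, if the arm or the gripper's body presses on something with over 40 N, if the wrist force passes 120 N, or if a joint passes its speed limit or range.

### The arm

A 6-joint arm with a two-finger parallel gripper is mounted at the origin on the work surface. World frame = base frame: x ahead of the robot, y to its left, z up, the work surface at z = 0. Lengths are in m, angles in rad, forces in N, time in s.
With the tool pointing down it reaches from about 0.375 to 0.975 m from the base axis. Payload 3.8 kg.
Tool frame: the origin (TCP) lies at the very end of the fingers, on their centre line; the grasp point (between the pads) lies 19 mm behind it; x points along the fingers, y is the direction in which the jaws open and shut, and the axes are right-handed (so a half turn about x gives the same grasp; the last joint's range is limited). The gripper opens to 88 mm and grips with 3 to 60 N. Pads are 18 mm wide; open, the fingers measure 123 mm over their backs; the gripper's body (75 mm by 187 mm) begins 45 mm behind the grasp point.
Start: joints at [-1.329, 0.264, 1.604, -0, 1.274, -0.037], TCP at [0.186, -0.649, 0.239] pointing down, gripper open.
Joint ranges: [-2.63, 2.63], [-0.94, 2.18], [0.31, 2.57], [-1.31, 4.45], [0, 2.66], [-2.55, 2.55]. Speed limits (rad/s): [2.57, 2.57, 3.14, 3.14, 3.14, 3.14].

### API

Orientations are given as a rotation vector (axis times angle).
In Python, from bench import r gives the robot as it stands.
- The arm moves only by the shell command python3 -m inch 'ROWS' [FORCE]. ROWS is JSON, a list of rows, each an object of numbers: "x", "y", "z": the shift along the tool's x, y, z in mm; "rx", "ry", "rz": the turn, a rotation vector about the tool's x, y, z in degrees; "grip": the opening, from 0 (shut) to 1 (fully open). A call has 1 to 20 rows; each row is the pose to reach, as a shift and turn from the pose measured when the call began, along the tool's axes at that moment; what a row does not reach only later rows make up. A row lasts 1/8 s, in which the tool goes at most 62.5 mm and 10.7 degrees, less where a joint would pass 70% of its speed; a pose out of reach is approached as far as the arm can. A call with a gripper value outside its range is refused whole. The fingers move at their own pace and stop on an object; FORCE is the grip in N (left out, the last holds). Time passes only in rows, so rows that repeat a pose let the fingers close. It gives the time, the measured TCP pose, the force and the opening at its end, in the units of the state.
- r.sense(): the state, without advancing time (a new reading comes with each control period).
- r.capture(name): name is "scene" or "top" or "wrist"; returns (picture, depth): 420x560x3 uint8, red, green, blue; 420x560 float32, m along the optical axis (not along the pixel's ray), 0 where there is no reading.
- r.camera_params(name): a dict with "camera_matrix" (3x3 intrinsics, pixels), "k1" (the pictures are not rectified: a ray, as slopes to the right and down, at radius r is drawn at 1 + k1 r^2 times it, then the intrinsics apply), "view" (4x4, takes a point from world to camera coordinates); the wrist camera has in their place "T_tool_cam" (4x4, takes a point from camera to tool coordinates, whose origin is the TCP and whose axes are the tool frame's). Camera axes: x right, y down, z forward; pixel columns grow to the right and rows downward; lengths in m; the calibration is good to about 2 mm. A picture is of the moment at which its call begins: read the wrist's pose just before it. camera_params takes no time and is no camera call.
- r.close_job(): hands the job in, once; it reports no verdict.
Trained networks look in the newest picture that a camera, given by its name, has taken for a name from the list of things; names that differ only in an ending like _2 or _b are one class to them, and where a whole thing is asked for, a point or a joint stands for the part that bears it (a point fixed in the world has none). Each returns a list of dicts, best first, with "score" (0 to 1); they miss things now and then, are a little off and sometimes report something else, mostly with a low value. They report only what shows in the picture. A call takes as long as a camera call. They do not tell look-alikes from the thing itself.
- r.look_for(target, camera): "rect" ([left, top, right, bottom] as shares, 0 to 1, of the picture: columns of its width, rows of its height, round what is visible of it).
- r.trace(target, camera): "mask" (420x560 bool, what is visible of it) and "rect" ([left, top, right, bottom] as shares, 0 to 1, of the picture: columns of its width, rows of its height, round what is visible of it).
- r.tip_of(target, camera): "centre" ([row, column] as shares, 0 to 1, of the picture: columns of its width, rows of its height: a listed point, or the origin of a listed thing).
The state is a dict: "t": time; "joints": joint angles; "joint_velocities": joint speeds; "joint_efforts": joint torques, N m; "tcp_pos": TCP position; "eef_rot": TCP orientation; "contact_force": force on the tool from outside, world axes, zero at the start; "moment": the same for the moment, N m; "gripper_width": opening from 0.0 (shut) to 1.0 (fully open).
Only numpy, scipy, OpenCV 4.12 (cv2) and the standard library are available. Lean on these libraries where they do the work, as an engineer would, in place of code of your own. Each camera call takes 0.05 s, during which the arm holds its last target.

## Working session

There is one attempt and no reset: what is moved stays moved. The work goes in short steps, Python scripts to look and compute and a shell command to move; the robot and the scene stay as the last step left them, time stands still between calls to the robot, and variables do not carry over. Pictures are saved under pics/ and viewed, and the job is handed in when it is done.

```bash
ls; mkdir -p pics; python3 - <<'E'
from bench import r
import cv2
s=r.sense(); print({k:(v if not hasattr(v,'round') else v) for k,v in s.items()})
for n in ("scene","top"):
    p,d=r.capture(n); cv2.imwrite(f"pics/{n}0.png",p[:,:,::-1]); 
    import numpy as np; np.savez(f"{n}0.npz",p=p,d=d)
    print(n,r.camera_params(n))
    for t in("slim_jar","chute","stout_jar"):
        print(t,[(round(x['score'],2),[round(float(v),3) for v in x['rect']]) for x in r.look_for(t,n)])
    print('lid',[(round(x['score'],2),x['centre']) for x in r.tip_of("slim_jar_lid",n)])
print(r.sense()['t'])
E
```

```text
pics
{'t': 0.0, 'joints': array([-1.32891270e+00,  2.64732342e-01,  1.60537780e+00, -7.01864460e-05,
        1.27365934e+00, -3.68771948e-02]), 'joint_velocities': array([ 4.82669751e-05, -2.34586294e-04, -5.34087374e-04, -2.78380716e-04,
        3.52057868e-04, -5.60721617e-04]), 'joint_efforts': array([ 1.57399154e-03, -5.02111065e+01, -3.56871700e+01,  7.29499036e-02,
        2.93830200e-02, -1.82517974e-04]), 'tcp_pos': array([ 0.1855586 , -0.64826266,  0.23739995]), 'eef_rot': array([ 2.07272392,  0.29310613, -2.0733299 ]), 'contact_force': array([-0.28303071,  0.87432827, -0.66281872]), 'moment': array([ 0.02134039,  0.09097155, -0.05422674]), 'gripper_width': 0.9972035175341885}
scene {'camera_matrix': array([[495.42421177,   0.        , 278.34640224],
       [  0.        , 495.42421177, 209.07507657],
       [  0.        ,   0.        ,   1.        ]]), 'k1': -0.10143536649996537, 'view': array([[-0.15019457,  0.98857526, -0.01267103,  0.15733686],
       [ 0.54095259,  0.0714459 , -0.83801299, -0.17193569],
       [-0.82753362, -0.13271943, -0.54550313,  1.77036277],
       
[... 511 characters left out ...]
],
       [  0.        ,   0.        ,   1.        ]]), 'k1': 0.0059585864112364885, 'view': array([[ 0.00683364, -0.999846  , -0.01616394, -0.08109345],
       [-0.99376865, -0.00499196, -0.1113506 ,  0.45833003],
       [ 0.11125277,  0.01682414, -0.99364972,  0.9424558 ],
       [ 0.        ,  0.        ,  0.        ,  1.        ]])}
slim_jar [(0.75, [0.671, 0.474, 0.727, 0.571]), (0.67, [0.78, 0.523, 0.861, 0.581]), (0.63, [0.694, 0.641, 0.766, 0.74])]
chute [(0.67, [0.08, 0.327, 0.27, 0.749])]
stout_jar [(0.97, [0.475, 0.37, 0.532, 0.456]), (0.24, [0.669, 0.471, 0.718, 0.57])]
lid [(0.91, [0.5552, 0.7788]), (0.76, [0.6467, 0.7455]), (0.61, [0.3483, 0.6995]), (0.6, [0.5662, 0.6859])]
0.5
```

View pics/scene0.png

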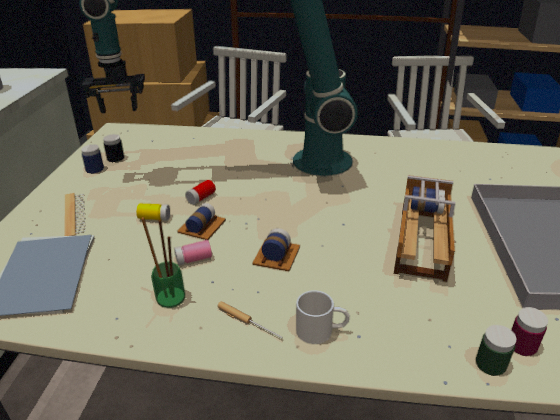

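View pics/top0.png

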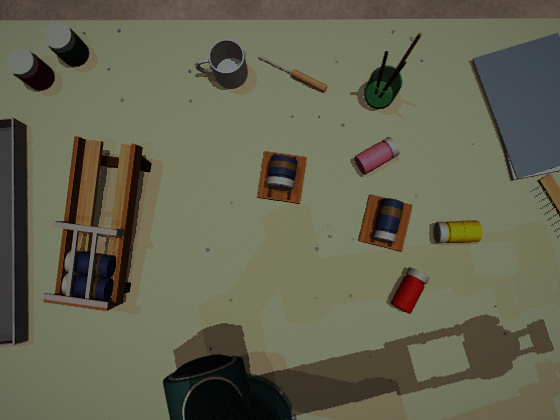

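Scene view: the blue jars on rests are the slim one at about (200,220) and the stout one at (277,246); the chute is at (427,225). Top view: slim jar at (388,220), stout at (281,171), and the chute running from (108,140) at the open end to (85,305) at the stop. The waiting jars are at (88,275), with their lids to the left. I'll zoom in and measure next.

```bash
cat > h.py <<'E'
import numpy as np, cv2
from bench import r
def proj_inv(n,u,v,depth):
    c=r.camera_params(n);K=c['camera_matrix'];k=c['k1']
    a=np.stack([(np.asarray(u,float)-K[0,2])/K[0,0],(np.asarray(v,float)-K[1,2])/K[1,1]],-1)
    q=a.copy()
    for _ in range(10): q=a/(1+k*(q**2).sum(-1,keepdims=True))
    d=np.asarray(depth,float)[...,None]
    return np.concatenate([q*d,d],-1)
def world(n,u,v,depth):
    P=proj_inv(n,u,v,depth);V=r.camera_params(n)['view']
    return (P-V[:3,3])@V[:3,:3]
def topix(n,W):
    c=r.camera_params(n);K=c['camera_matrix'];V=c['view']
    P=np.asarray(W)@V[:3,:3].T+V[:3,3]; q=P[...,:2]/P[...,2:]
    q=q*(1+c['k1']*(q**2).sum(-1,keepdims=True))
    return q*K[0,0]+K[:2,2]
E
python3 - <<'E'
from h import *
z=np.load('top0.npz');p,d=z['p'],z['d']
v,u=np.mgrid[0:420,0:560]
W=world('top',u,v,d); np.save('W.npy',W)
a=cv2.resize(p[180:265,345:430],None,fx=4,fy=4,interpolation=cv2.INTER_CUBIC)
b=cv2.resize(p[125:320,35:165],None,fx=2.9,fy=2.9,interpolation=cv2.INTER_CUBIC)
H=max(a.shape[0],b.shape[0]);o=np.zeros((H,a.shape[1]+b.shape[1],3),np.uint8)
o[:a.shape[0],:a.shape[1]]=a;o[:b.shape[0],a.shape[1]:]=b
o=cv2.convertScaleAbs(o,alpha=1.8)
cv2.imwrite('pics/zoom.png',o[:,:,::-1])
print('table',W[330,450],W[130,230], W[60,500])
# slim jar points
roi=(u>355)&(u<420)&(v>185)&(v<260)&(W[...,2]>0.025)&(W[...,2]<0.08)
Q=W[roi];print(len(Q),Q.min(0),Q.max(0))
c=Q[:,:2].mean(0);e,vec=np.linalg.eigh(np.cov(Q[:,:2].T));print(c,e,vec)
roi=(u>355)&(u<420)&(v>185)&(v<260)&(W[...,2]>0.004)
Q=W[roi];print('rest',cv2.minAreaRect((Q[:,:2]*1000).astype(np.float32)))
roi=(u>250)&(u<315)&(v>145)&(v<210)&(W[...,2]>0.035)
Q=W[roi];print('stout',Q.mean(0),Q[:,2].max())
# chute
roi=(u>30)&(u<160)&(v>120)&(v<320)&(W[...,2]>0.03)&(W[...,2]<0.14)
Q=W[roi];print('chute',cv2.minAreaRect((Q[:,:2]*1000).astype(np.float32)),Q[:,2].max())
E
```

```text
table [ 0.21472907 -0.45787526 -0.00149352] [ 0.67182627  0.04105549 -0.00161478] [ 0.83574739 -0.59052015  0.01433914]
921 [ 0.40775365 -0.3508325   0.02551363] [ 0.50465661 -0.28442011  0.05952624]
[ 0.45586108 -0.31439287] [0.00017584 0.00070511] [[-0.23940699 -0.9709193 ]
 [-0.9709193   0.23940699]]
rest ((440.5899658203125, -238.67620849609375), (144.82557678222656, 306.56060791015625), 6.545133590698242)
stout [ 0.55432855 -0.08217538  0.08153003] 0.9861954810103075
chute ((444.798095703125, 310.5046691894531), (134.86122131347656, 351.7732849121094), 82.69217681884766) 0.13118067278900972
```

View pics/zoom.png

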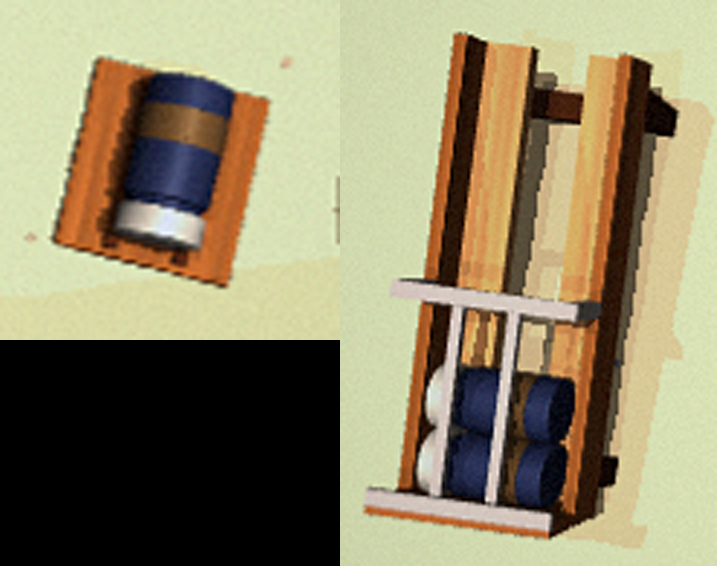

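The zoom shows the slim jar's lid pointing down-image (towards world -x), at (160,225) in the zoom. Both waiting lids are on the left, world +y. Next I'll fit the shapes to the depth data.

```bash
cat > fit.py <<'E'
from h import *
from scipy.optimize import least_squares
def fitjar(W,p0,R=.024,L=.045,zc=.032):
    c0=np.array(p0[:2]);m=(np.hypot(W[...,0]-c0[0],W[...,1]-c0[1])<.06)&(W[...,2]>.024)&(W[...,2]<.075)
    Q=W[m]
    def f(p):
        a=np.array([np.cos(p[2]),np.sin(p[2])]);D=Q[:,:2]-p[:2]
        s=D@a;t=D@[-a[1],a[0]];rr=np.hypot(t,Q[:,2]-zc-p[3])-R
        ex=np.abs(s)-L
        sd=np.minimum(np.maximum(rr,ex),0)+np.hypot(np.maximum(rr,0),np.maximum(ex,0))
        return sd
    o=least_squares(f,list(p0)+[0.],loss='soft_l1',f_scale=.002,x_scale=[.01,.01,.1,.01])
    return o.x,np.sqrt(np.mean(f(o.x)**2)),len(Q)
def fitchute(W,p0):
    m=(np.hypot(W[...,0]-p0[0],W[...,1]-p0[1])<.24)&(W[...,2]>.03)&(W[...,2]<.14)
    Q=W[m]
    T=np.tan(np.radians(7))
    def f(p):
        c,s=np.cos(p[2]),np.sin(p[2]);D=Q[:,:2]-p[:2]
        x=D@[c,s];y=D@[-s,c];z=Q[:,2]-p[3]-.06-x*T
        out=[]
        for (ya,yb,za,zb) in ((.022,.056,-.02,0),(-.056,-.022,-.02,0),(.056,.066,-.03,.03),(-.066,-.056,-.03,.03)):
            q=np.stack([np.abs(x)-.17,np.abs(y-(ya+yb)/2)-(yb-ya)/2,np.abs(z-(za+zb)/2)-(zb-za)/2],-1)
            out.append(np.linalg.norm(np.maximum(q,0),axis=1)+np.minimum(q.max(1),0))
        return np.min(out,0)
    o=least_squares(f,list(p0)+[0.],loss='cauchy',f_scale=.002,x_scale=[.01,.01,.1,.01])
    e=f(o.x);return o.x,np.median(np.abs(e)),len(Q)
E
python3 - <<'E'
from fit import *
W=np.load('W.npy')
z=np.load('scene0.npz');v,u=np.mgrid[0:420,0:560];W2=world('scene',u,v,z['d'])
for n,w in(('top',W),('scene',W2)):
    w=w.reshape(-1,3)
    x,e,k=fitjar(w,[.456,-.314,np.radians(166)]);print(n,'jar',x.round(4),np.degrees(x[2]),e,k)
    x,e,k=fitchute(w,[.445,.31,np.radians(-7.3)]);print(n,'chute',x.round(4),np.degrees(x[2]),e,k)
    x,e,k=fitjar(w,[.553,-.08,np.radians(170)],.031,.032,.039);print(n,'stout',x.round(4),np.degrees(x[2]),e,k)
E
```

```text
top jar [ 4.5650e-01 -3.1810e-01  2.8964e+00 -1.3000e-03] 165.94864633285957 0.0015436716609461265 922
top chute [ 0.448   0.3109 -0.1289 -0.0014] -7.384748494378342 0.0019707518291833554 10744
top stout [ 5.617e-01 -8.120e-02  2.995e+00 -1.400e-03] 171.6028723039982 0.0016250135831773532 866
scene jar [ 4.5500e-01 -3.1770e-01  2.8843e+00 -1.3000e-03] 165.25868264475213 0.0018706909054014488 458
scene chute [ 0.448   0.3122 -0.1295  0.0008] -7.420865833785707 0.002773202119075278 3984
scene stout [ 5.604e-01 -8.030e-02  2.999e+00 -1.300e-03] 171.8283911558483 0.0017314195086743259 628
```

```bash
cat > mv.py <<'E'
from h import *
from scipy.spatial.transform import Rotation as Ro
def delta(xyz,yaw):
    """tool down, tool-y at world yaw (deg)"""
    s=r.sense();R=Ro.from_rotvec(s['eef_rot']);a=np.radians(yaw)
    x=np.array([0,0,-1.]);y=np.array([np.cos(a),np.sin(a),0]);G=Ro.from_matrix(np.stack([x,y,np.cross(x,y)],1))
    d=R.inv().apply(np.array(xyz)-s['tcp_pos'])*1000
    t=(R.inv()*G).as_rotvec(degrees=True)
    print('t',s['t'],'tcp',s['tcp_pos'].round(4),'tooly yaw',np.degrees(np.arctan2(*R.as_matrix()[1::-1,1])).round(2),'tilt',R.as_matrix()[:,0].round(3),'w',round(s['gripper_width'],3),'F',s['contact_force'].round(2),'j',s['joints'].round(3))
    print('shift mm',d.round(1),'turn deg',t.round(2))
E
python3 - <<'E'
from mv import *
for yaw in(75.7,-104.3): delta([.456,-.318,.12],yaw)
E
```

```text
t 0.5 tcp [ 0.1857 -0.6489  0.2387] tooly yaw -74.03 tilt [-0.  0. -1.] w 0.997 F [-0.31 -0.42  0.08] j [-1.329  0.264  1.604 -0.     1.274 -0.037]
shift mm [ 118.7 -243.8 -350.9] turn deg [-149.73   -0.      0.  ]
t 0.5 tcp [ 0.1857 -0.6489  0.2387] tooly yaw -74.03 tilt [-0.  0. -1.] w 0.997 F [-0.31 -0.42  0.08] j [-1.329  0.264  1.604 -0.     1.274 -0.037]
shift mm [ 118.7 -243.8 -350.9] turn deg [30.27  0.    0.  ]
```

```bash
python3 -m inch '[{"x":0,"y":-16,"z":-23,"rx":-10},{"x":0,"y":-32,"z":-46,"rx":-20},{"x":5,"y":-49,"z":-70,"rx":-30},{"x":10,"y":-65,"z":-94,"rx":-40},{"x":15,"y":-81,"z":-117,"rx":-50},{"x":20,"y":-98,"z":-140,"rx":-60},{"x":25,"y":-114,"z":-164,"rx":-70},{"x":30,"y":-130,"z":-187,"rx":-80},{"x":35,"y":-146,"z":-210,"rx":-90},{"x":40,"y":-163,"z":-234,"rx":-100},{"x":45,"y":-179,"z":-257,"rx":-110},{"x":50,"y":-195,"z":-281,"rx":-120},{"x":55,"y":-211,"z":-304,"rx":-130},{"x":60,"y":-228,"z":-328,"rx":-140},{"x":60,"y":-244,"z":-351,"rx":-149.7},{"x":60,"y":-244,"z":-351,"rx":-149.7},{"x":60,"y":-244,"z":-351,"rx":-149.7}]' 20
python3 - <<'E'
from mv import *
delta([.456,-.318,.014],75.7)
p,d=r.capture('wrist');cv2.imwrite('pics/w1.png',p[:,:,::-1])
s=r.sense();R=Ro.from_rotvec(s['eef_rot']).as_matrix();c=r.camera_params('wrist');T=c['T_tool_cam']
K=c['camera_matrix'];k=c['k1'];print(T.round(3))
v,u=np.mgrid[0:420,0:560]
a=np.stack([(u-K[0,2])/K[0,0],(v-K[1,2])/K[1,1]],-1);q=a.copy()
for _ in range(10): q=a/(1+k*(q**2).sum(-1,keepdims=True))
P=np.concatenate([q*d[...,None],d[...,None]],-1)@T[:3,:3].T+T[:3,3]
W=P@R.T+s['tcp_pos'];W=W[d>0]
from fit import fitjar
x,e,n=fitjar(W.reshape(-1,3),[.456,-.318,np.radians(165.7)]);print('jar',x.round(4),np.degrees(x[2]),e,n)
E
```

```text
t 0.5 tcp [ 0.1857 -0.6489  0.2387] tooly yaw -74.03 tilt [-0.  0. -1.] w 0.997 F [-0.31 -0.42  0.08] j [-1.329  0.264  1.604 -0.     1.274 -0.037]
shift mm [ 224.7 -243.8 -350.9] turn deg [-149.73   -0.      0.  ]
[[ 0.001 -0.323  0.946 -0.146]
 [ 1.    -0.    -0.001 -0.001]
 [ 0.001  0.946  0.323 -0.086]
 [ 0.     0.     0.     1.   ]]
jar [ 0.456 -0.318  2.892  0.   ] 165.7 nan 0invalid input at $[0]: expected keys x, y, z, rx, ry, rz, grip
  return _methods._mean(a, axis=axis, dtype=dtype,
  ret = ret.dtype.type(ret / rcount)
```

View pics/w1.png

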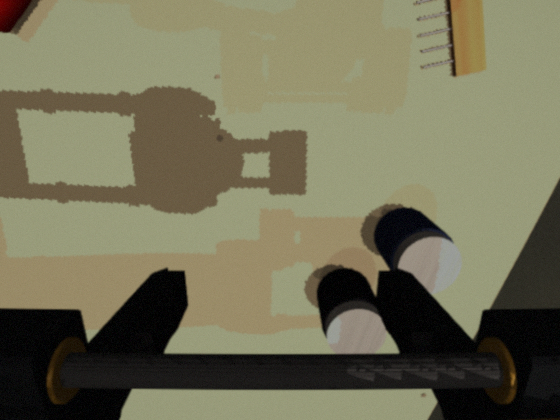

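The call was refused because every key is required in each row, so the arm hasn't moved. The wrist view shows two upright jars near the start position, at (350,310) and (420,250).

```bash
cat > wj.py <<'E'
from mv import *
import sys
p,d=r.capture('wrist');cv2.imwrite(sys.argv[1],p[:,:,::-1])
s=r.sense();R=Ro.from_rotvec(s['eef_rot']).as_matrix();c=r.camera_params('wrist');T=c['T_tool_cam']
K=c['camera_matrix'];k=c['k1']
v,u=np.mgrid[0:420,0:560]
a=np.stack([(u-K[0,2])/K[0,0],(v-K[1,2])/K[1,1]],-1);q=a.copy()
for _ in range(10): q=a/(1+k*(q**2).sum(-1,keepdims=True))
P=np.concatenate([q*d[...,None],d[...,None]],-1)@T[:3,:3].T+T[:3,3]
W=P@R.T+s['tcp_pos'];W=W[d>0]
E
python3 -m inch '[{"x":0,"y":-16,"z":-23,"rx":-10,"ry":0,"rz":0,"grip":1},{"x":0,"y":-32,"z":-46,"rx":-20,"ry":0,"rz":0,"grip":1},{"x":5,"y":-49,"z":-70,"rx":-30,"ry":0,"rz":0,"grip":1},{"x":10,"y":-65,"z":-94,"rx":-40,"ry":0,"rz":0,"grip":1},{"x":15,"y":-81,"z":-117,"rx":-50,"ry":0,"rz":0,"grip":1},{"x":20,"y":-98,"z":-140,"rx":-60,"ry":0,"rz":0,"grip":1},{"x":25,"y":-114,"z":-164,"rx":-70,"ry":0,"rz":0,"grip":1},{"x":30,"y":-130,"z":-187,"rx":-80,"ry":0,"rz":0,"grip":1},{"x":35,"y":-146,"z":-210,"rx":-90,"ry":0,"rz":0,"grip":1},{"x":40,"y":-163,"z":-234,"rx":-100,"ry":0,"rz":0,"grip":1},{"x":45,"y":-179,"z":-257,"rx":-110,"ry":0,"rz":0,"grip":1},{"x":50,"y":-195,"z":-281,"rx":-120,"ry":0,"rz":0,"grip":1},{"x":55,"y":-211,"z":-304,"rx":-130,"ry":0,"rz":0,"grip":1},{"x":60,"y":-228,"z":-328,"rx":-140,"ry":0,"rz":0,"grip":1},{"x":60,"y":-244,"z":-351,"rx":-149.7,"ry":0,"rz":0,"grip":1},{"x":60,"y":-244,"z":-351,"rx":-149.7,"ry":0,"rz":0,"grip":1},{"x":60,"y":-244,"z":-351,"rx":-149.7,"ry":0,"rz":0,"grip":1}]' 20
cat > wjar.py <<'E'
from wj import *
delta([.456,-.318,.014],75.7)
from fit import fitjar
x,e,n=fitjar(W.reshape(-1,3),[.456,-.318,np.radians(165.7)]);print('jar',x.round(4),np.degrees(x[2]),e,n)
E
python3 wjar.py pics/w2.png
```

```text
t: 2.68
tcp_pos: [0.4559, -0.3182, 0.1789]
eef_rot: [0.197, 1.562, -0.198]
contact_force: [-0.8, -0.3, -0.2]
gripper_width: 0.997
t 2.725 tcp [ 0.4557 -0.3184  0.1789] tooly yaw 75.56 tilt [-0.    -0.001 -1.   ] w 0.999 F [-0.39 -0.48 -0.  ] j [-6.540e-01  8.600e-02  1.926e+00 -1.000e-03  1.130e+00 -1.973e+00]
shift mm [164.9   0.6   0.2] turn deg [-0.14  0.01  0.03]
jar [ 4.5630e-01 -3.1560e-01  2.8923e+00 -4.0000e-04] 165.71735581964904 0.000933554534613813 6301
```

View pics/w2.png

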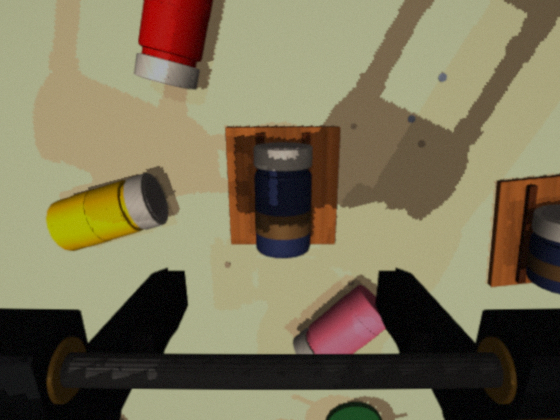

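The wrist view shows the slim jar centred between the fingers at about (283,198), with the band and lid as expected. The yellow, red and pink look-alikes are clear of the fingers' path. Wrist and top fits agree within 2.5 mm, so I'll descend and grip.

```bash
python3 -m inch '[{"x":40,"y":1,"z":0,"rx":0,"ry":0,"rz":0,"grip":1},{"x":85,"y":2,"z":0,"rx":0,"ry":0,"rz":0,"grip":1},{"x":115,"y":2,"z":0,"rx":0,"ry":0,"rz":0,"grip":1},{"x":135,"y":2,"z":0,"rx":0,"ry":0,"rz":0,"grip":1},{"x":150,"y":2,"z":0,"rx":0,"ry":0,"rz":0,"grip":1},{"x":160,"y":2,"z":0,"rx":0,"ry":0,"rz":0,"grip":1},{"x":164,"y":2,"z":0,"rx":0,"ry":0,"rz":0,"grip":1},{"x":164,"y":2,"z":0,"rx":0,"ry":0,"rz":0,"grip":1},{"x":164,"y":2,"z":0,"rx":0,"ry":0,"rz":0,"grip":0.4},{"x":164,"y":2,"z":0,"rx":0,"ry":0,"rz":0,"grip":0.4},{"x":164,"y":2,"z":0,"rx":0,"ry":0,"rz":0,"grip":0.4},{"x":164,"y":2,"z":0,"rx":0,"ry":0,"rz":0,"grip":0.4},{"x":164,"y":2,"z":0,"rx":0,"ry":0,"rz":0,"grip":0.4}]' 20
python3 -c "
from mv import *
delta([.456,-.317,.15],75.7)"
```

```text
t: 4.35
tcp_pos: [0.4563, -0.3167, 0.015]
eef_rot: [0.197, 1.561, -0.198]
contact_force: [-0.5, -1.5, 0.7]
gripper_width: 0.531
t 4.35 tcp [ 0.4563 -0.3167  0.015 ] tooly yaw 75.56 tilt [ 0.    -0.001 -1.   ] w 0.531 F [-0.51 -1.51  0.73] j [-6.510e-01  2.820e-01  2.042e+00 -1.000e-03  8.170e-01 -1.969e+00]
shift mm [-1.35e+02 -5.00e-01 -1.00e-01] turn deg [-0.14  0.02  0.04]
```

Opening 0.531 × 88 mm ≈ 47 mm, close to the 48 mm jar. Now I'll lift.

```bash
python3 -m inch '[{"x":-5,"y":0,"z":0,"rx":0,"ry":0,"rz":0,"grip":0.4},{"x":-15,"y":0,"z":0,"rx":0,"ry":0,"rz":0,"grip":0.4},{"x":-40,"y":0,"z":0,"rx":0,"ry":0,"rz":0,"grip":0.4},{"x":-70,"y":0,"z":0,"rx":0,"ry":0,"rz":0,"grip":0.4},{"x":-100,"y":0,"z":0,"rx":0,"ry":0,"rz":0,"grip":0.4},{"x":-130,"y":0,"z":0,"rx":0,"ry":0,"rz":0,"grip":0.4},{"x":-160,"y":0,"z":0,"rx":0,"ry":0,"rz":0,"grip":0.4},{"x":-185,"y":0,"z":0,"rx":0,"ry":0,"rz":0,"grip":0.4},{"x":-185,"y":0,"z":0,"rx":0,"ry":0,"rz":0,"grip":0.4}]' 20
python3 - pics/w3.png <<'E'
from wj import *
delta([.5323,.3006,.20],-7.4)
# gripped jar in tool frame
P=P[d>0];m=(np.abs(P[:,1])<.023)&(np.abs(P[:,2])<.07)&(P[:,0]<.02)&(P[:,0]>-.06)
Q=P[m];print(len(Q),Q.min(0),Q.max(0))
E
```

```text
t: 5.48
tcp_pos: [0.4576, -0.3175, 0.203]
eef_rot: [0.195, 1.557, -0.2]
contact_force: [-0.0, 1.3, -2.7]
gripper_width: 0.537
t 5.525 tcp [ 0.4567 -0.3168  0.201 ] tooly yaw 75.56 tilt [ 0.002 -0.002 -1.   ] w 0.531 F [ 0.39  0.51 -2.65] j [-6.510e-01  6.500e-02  1.905e+00 -1.000e-03  1.169e+00 -1.970e+00]
shift mm [-2.000e-01  6.168e+02 -8.070e+01] turn deg [ 8.296e+01  1.900e-01 -3.000e-02]
21953 [-0.04582795 -0.0229956  -0.04599683] [0.00563691 0.02299884 0.04443558]
```

View pics/w3.png

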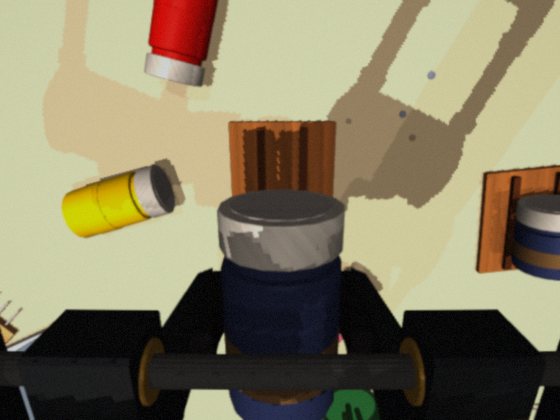

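The jar is held level, centred within about 1 mm along its length, with the lid towards the camera at (281,230). Its underside is about 5 mm beyond the TCP, as expected. Carrying it to above the chute at x = 85 mm.

```bash
python3 -m inch '[{"x":0,"y":12,"z":-2,"rx":2,"ry":0,"rz":0,"grip":0.4},{"x":0,"y":37,"z":-5,"rx":5,"ry":0,"rz":0,"grip":0.4},{"x":0,"y":74,"z":-10,"rx":10,"ry":0,"rz":0,"grip":0.4},{"x":0,"y":123,"z":-16,"rx":17,"ry":0,"rz":0,"grip":0.4},{"x":0,"y":173,"z":-23,"rx":23,"ry":0,"rz":0,"grip":0.4},{"x":0,"y":228,"z":-30,"rx":31,"ry":0,"rz":0,"grip":0.4},{"x":0,"y":284,"z":-37,"rx":38,"ry":0,"rz":0,"grip":0.4},{"x":0,"y":339,"z":-45,"rx":46,"ry":0,"rz":0,"grip":0.4},{"x":0,"y":395,"z":-52,"rx":53,"ry":0,"rz":0,"grip":0.4},{"x":0,"y":450,"z":-59,"rx":61,"ry":0,"rz":0,"grip":0.4},{"x":0,"y":500,"z":-66,"rx":67,"ry":0,"rz":0,"grip":0.4},{"x":0,"y":543,"z":-71,"rx":73,"ry":0,"rz":0,"grip":0.4},{"x":0,"y":580,"z":-76,"rx":78,"ry":0,"rz":0,"grip":0.4},{"x":0,"y":605,"z":-79,"rx":81,"ry":0,"rz":0,"grip":0.4},{"x":0,"y":617,"z":-81,"rx":83,"ry":0,"rz":0,"grip":0.4},{"x":0,"y":617,"z":-81,"rx":83,"ry":0,"rz":0,"grip":0.4},{"x":0,"y":617,"z":-81,"rx":83,"ry":0,"rz":0,"grip":0.4}]' 20
python3 - pics/w4.png <<'E'
from wj import *
delta([.5323,.3006,.077],-7.4)
from fit import fitchute
m=~((np.abs(P[d>0][:,1])<.12)&(P[d>0][:,0]<.03))
x,e,n=fitchute(W[m],[.448,.3115,np.radians(-7.4)]);print('chute',x.round(4),np.degrees(x[2]),e,n)
p2,_=r.capture('top');cv2.imwrite('pics/t4.png',p2[:,:,::-1])
E
```

```text
t: 7.65
tcp_pos: [0.5313, 0.3001, 0.1984]
eef_rot: [1.301, 1.142, -1.305]
contact_force: [-0.3, -0.4, -2.2]
gripper_width: 0.534
t 7.7 tcp [0.5315 0.3    0.1988] tooly yaw -7.44 tilt [ 0.001 -0.003 -1.   ] w 0.538 F [ 0.35  0.24 -1.91] j [ 0.475  0.171  1.791 -0.003  1.181  0.606]
shift mm [121.8   0.6  -1.1] turn deg [-0.04  0.18 -0.05]
chute [ 4.495e-01  3.138e-01 -1.280e-01  1.000e-04] -7.336112496931346 0.0007757087995543584 45634
```

View pics/w4.png

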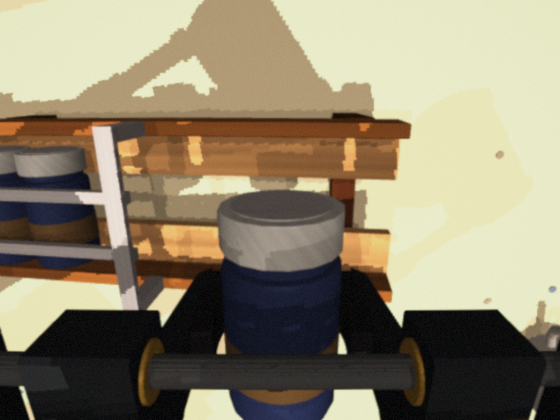

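View pics/t4.png

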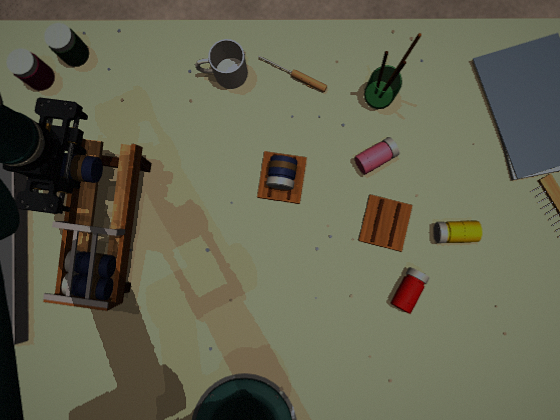

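Wrist view: the held jar is above the open part, with its lid towards the same cheek as the waiting lids (upper side of the image, (45,160)). Top view: the arm is over the chute's upper end, and the stout jar is still on its rest at (281,172). Before going down I'll check the guard bar height against the gripper body.

```bash
python3 - <<'E'
from mv import *
W=np.load('W.npy')
c,s=np.cos(np.radians(-7.4)),np.sin(np.radians(-7.4))
D=W[...,:2]-[.449,.3125];X=D@[c,s];Y=D@[-s,c];Z=W[...,2]
for lo in range(-60,60,10):
    m=(X>lo/1e3)&(X<lo/1e3+.01)&(abs(Y)<.08)
    print(lo,np.sort(Z[m])[[-1,-5,-20]].round(4), end='; ')
print()
delta([.5385,.3003,.082],-7.4)
E
```

```text
-60 [0.1222 0.1201 0.1178]; -50 [0.122  0.1214 0.119 ]; -40 [0.1238 0.1224 0.1209]; -30 [0.1311 0.1296 0.1288]; -20 [0.1312 0.1299 0.1289]; -10 [0.0912 0.0899 0.088 ]; 0 [0.0924 0.091  0.0894]; 10 [0.0941 0.0924 0.0905]; 20 [0.0949 0.0935 0.0921]; 30 [0.0957 0.0941 0.0924]; 40 [0.099  0.0962 0.0942]; 50 [0.0984 0.0972 0.0953]; 
t 7.75 tcp [0.5317 0.3    0.1992] tooly yaw -7.46 tilt [ 0.001 -0.003 -1.   ] w 0.534 F [ 0.39 -0.65 -2.64] j [ 0.475  0.171  1.79  -0.003  1.181  0.606]
shift mm [117.2   6.5  -1.5] turn deg [-0.06  0.16 -0.08]
```

The crossbar top is at z = 131 mm, chute x -30 to -10. The gripper body stays above 140 mm and short of the bar, so it clears. Descending.

```bash
python3 -m inch '[{"x":10,"y":6,"z":-1,"rx":0,"ry":0,"rz":0,"grip":0.4},{"x":35,"y":6,"z":-1,"rx":0,"ry":0,"rz":0,"grip":0.4},{"x":60,"y":6,"z":-1,"rx":0,"ry":0,"rz":0,"grip":0.4},{"x":82,"y":6,"z":-1,"rx":0,"ry":0,"rz":0,"grip":0.4},{"x":98,"y":6,"z":-1,"rx":0,"ry":0,"rz":0,"grip":0.4},{"x":108,"y":6,"z":-1,"rx":0,"ry":0,"rz":0,"grip":0.4},{"x":114,"y":6,"z":-1,"rx":0,"ry":0,"rz":0,"grip":0.4},{"x":117,"y":6,"z":-1,"rx":0,"ry":0,"rz":0,"grip":0.4},{"x":117,"y":6,"z":-1,"rx":0,"ry":0,"rz":0,"grip":0.4}]' 20
python3 - pics/w5.png <<'E'
from wj import *
delta([.5385,.3003,.077],-7.4)
p2,_=r.capture('scene');cv2.imwrite('pics/s5.png',cv2.resize(p2[150:300,360:500],None,fx=4,fy=4)[:,:,::-1])
E
```

```text
t: 8.88
tcp_pos: [0.5382, 0.3001, 0.0826]
eef_rot: [1.303, 1.142, -1.304]
contact_force: [-0.9, -0.3, -2.3]
gripper_width: 0.536
t 8.925 tcp [0.5383 0.3001 0.0828] tooly yaw -7.45 tilt [ 0.002 -0.002 -1.   ] w 0.538 F [ 0.44 -0.03 -1.77] j [ 0.47   0.293  1.874 -0.004  0.974  0.602]
shift mm [ 5.8  0.1 -0.2] turn deg [-0.05  0.12 -0.13]
```

View pics/s5.png

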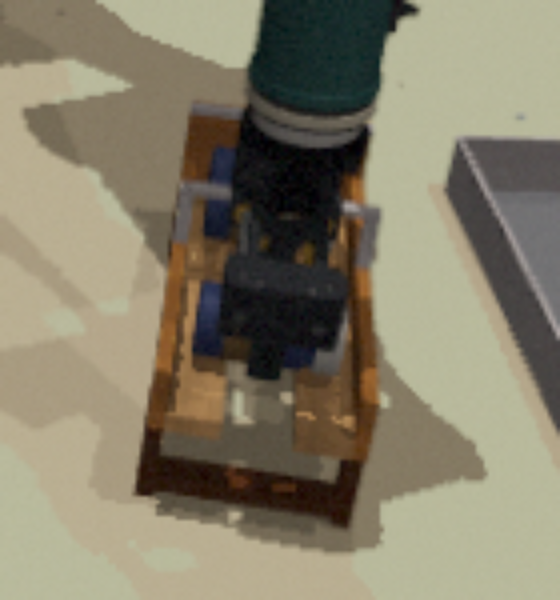

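View pics/w5.png

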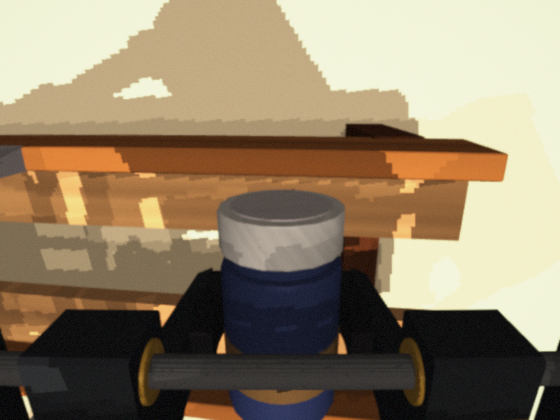

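The jar hangs square between the cheeks, with the lid on the far (+y) side. The finger tips are over the middle gap, at about (265,370) in the scene crop. I'll creep down to contact.

```bash
python3 -m inch '[{"x":2,"y":0,"z":0,"rx":0,"ry":0,"rz":0,"grip":0.4},{"x":3,"y":0,"z":0,"rx":0,"ry":0,"rz":0,"grip":0.4},{"x":4,"y":0,"z":0,"rx":0,"ry":0,"rz":0,"grip":0.4},{"x":5,"y":0,"z":0,"rx":0,"ry":0,"rz":0,"grip":0.4},{"x":5,"y":0,"z":0,"rx":0,"ry":0,"rz":0,"grip":0.4}]' 15
python3 -m inch '[{"x":1,"y":0,"z":0,"rx":0,"ry":0,"rz":0,"grip":0.4},{"x":1,"y":0,"z":0,"rx":0,"ry":0,"rz":0,"grip":0.4}]' 15
```

```text
t: 9.6
tcp_pos: [0.5383, 0.3001, 0.0781]
eef_rot: [1.304, 1.142, -1.304]
contact_force: [-0.8, -0.2, 1.4]
gripper_width: 0.538
t: 9.85
tcp_pos: [0.5384, 0.3001, 0.0781]
eef_rot: [1.304, 1.142, -1.304]
contact_force: [-3.4, -1.0, 5.2]
gripper_width: 0.537
```

Contact is confirmed: Fz went from about -2 to +5 N with the height unchanged. Now I'll release and rise.

```bash
python3 -m inch '[{"x":0,"y":0,"z":0,"rx":0,"ry":0,"rz":0,"grip":0.6},{"x":0,"y":0,"z":0,"rx":0,"ry":0,"rz":0,"grip":0.65},{"x":0,"y":0,"z":0,"rx":0,"ry":0,"rz":0,"grip":0.65},{"x":0,"y":0,"z":0,"rx":0,"ry":0,"rz":0,"grip":0.65},{"x":-10,"y":0,"z":0,"rx":0,"ry":0,"rz":0,"grip":0.65},{"x":-20,"y":0,"z":0,"rx":0,"ry":0,"rz":0,"grip":0.65},{"x":-35,"y":0,"z":0,"rx":0,"ry":0,"rz":0,"grip":0.65},{"x":-60,"y":0,"z":0,"rx":0,"ry":0,"rz":0,"grip":0.65},{"x":-100,"y":0,"z":0,"rx":0,"ry":0,"rz":0,"grip":0.65},{"x":-150,"y":0,"z":0,"rx":0,"ry":0,"rz":0,"grip":0.65},{"x":-180,"y":0,"z":0,"rx":0,"ry":0,"rz":0,"grip":0.65},{"x":-180,"y":0,"z":0,"rx":0,"ry":0,"rz":0,"grip":0.65},{"x":-180,"y":0,"z":0,"rx":0,"ry":0,"rz":0,"grip":0.65},{"x":-180,"y":0,"z":0,"rx":0,"ry":0,"rz":0,"grip":0.65}]' 15
python3 - pics/w6.png <<'E'
from wj import *
delta([.5385,.3003,.2],-7.4)
p2,dd=r.capture('top');np.savez('top6.npz',p=p2,d=dd)
cv2.imwrite('pics/t6.png',cv2.resize(p2[80:330,10:200],None,fx=2.4,fy=2.4)[:,:,::-1])
E
```

```text
t: 11.6
tcp_pos: [0.5369, 0.3, 0.2558]
eef_rot: [1.301, 1.142, -1.307]
contact_force: [0.3, 0.1, -0.6]
gripper_width: 0.651
t 11.65 tcp [0.537  0.3    0.2558] tooly yaw -7.45 tilt [-0.001 -0.004 -1.   ] w 0.653 F [ 0.25 -0.65 -0.72] j [ 0.471  0.144  1.716 -0.003  1.285  0.602]
shift mm [55.8  1.5 -0.7] turn deg [-0.05  0.24  0.04]
```

View pics/w6.png

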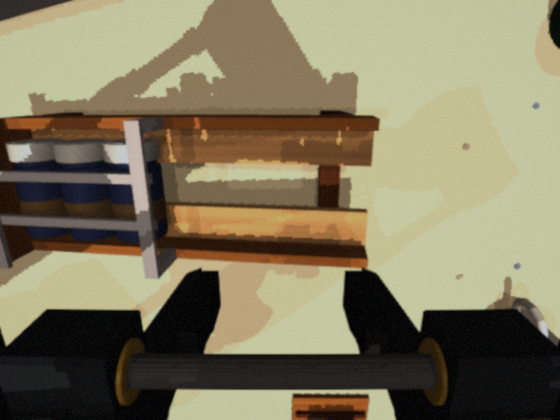

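View pics/t6.png

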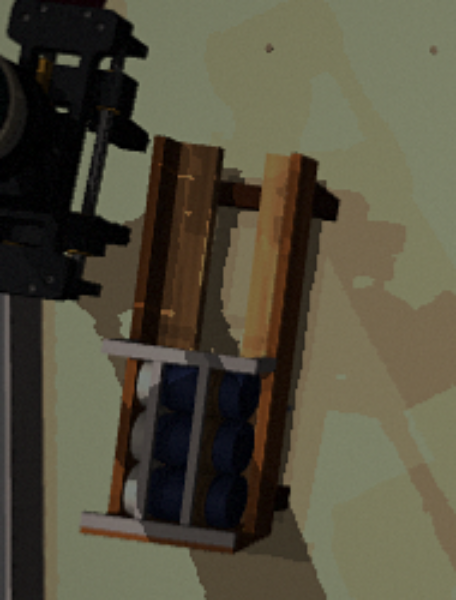

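Both views show three jars in a row under the guard bars, lids all on the +y side; the new one is at about (130,150) to (130,230) in the wrist view. Now a numeric check that it's in position and not moving, and that the stout jar hasn't shifted.

```bash
python3 - pics/w7.png <<'E'
from wj import *
from scipy.optimize import least_squares
p2,dd=r.capture('top');v,u=np.mgrid[0:420,0:560];Wt=world('top',u,v,dd).reshape(-1,3)
from fit import fitjar
x,e,n=fitjar(Wt,[.56,-.08,np.radians(171)],.031,.032,.039);print('stout',x.round(4),e)
c,s=np.cos(np.radians(-7.4)),np.sin(np.radians(-7.4))
for n,w in(('wrist',W),('top',Wt)):
    D=w[:,:2]-[.449,.3125];X=D@[c,s];Y=D@[-s,c];Z=w[:,2]
    m=(X>-.075)&(X<-.015)&(abs(Y)<.044)&(Z>.078)&(Z<.106)
    def f(q):
        t=(X[m]-q[0]-Y[m]*q[2]);return np.hypot(t,Z[m]-q[1])-.024
    o=least_squares(f,[-.046,.0786,0],loss='cauchy',f_scale=.0015);print(n,m.sum(),'x,z,slope',o.x.round(4),'res',np.median(abs(f(o.x))))
    m2=(abs(X-o.x[0])<.02)&(abs(Y)<.054)&(Z>.085)&(Z<.106);print('y range',np.percentile(Y[m2],[1,99]).round(4))
g=cv2.absdiff(p2,np.load('top6.npz')['p'])[200:315,40:140];print('diff mean/max',g.mean(),g.max())
s=r.sense();print(s['t'],s['contact_force'])
E
```

```text
stout [ 5.6170e-01 -8.1200e-02  2.9996e+00 -1.5000e-03] 0.0015591974998303605
wrist 3286 x,z,slope [-0.046   0.0781 -0.0029] res 0.0006469076114456306
y range [-0.0416  0.0473]
top 667 x,z,slope [-0.0458  0.0765  0.0012] res 0.0009945831324729357
y range [-0.0474  0.0419]
diff mean/max 1.962608695652174 68
11.8 [-0.23139492  0.53156039 -0.46398609]
```

```bash
python3 -m inch '[{"x":0,"y":0,"z":0,"rx":0,"ry":0,"rz":0,"grip":0.65},{"x":0,"y":0,"z":0,"rx":0,"ry":0,"rz":0,"grip":0.65},{"x":0,"y":0,"z":0,"rx":0,"ry":0,"rz":0,"grip":0.65},{"x":0,"y":0,"z":0,"rx":0,"ry":0,"rz":0,"grip":0.65}]' && python3 -c "
from bench import r
print(r.close_job())"
```

```text
t: 12.3
tcp_pos: [0.5376, 0.3003, 0.2568]
eef_rot: [1.302, 1.142, -1.306]
contact_force: [-1.0, 0.5, 0.1]
gripper_width: 0.649
the job is handed in; nothing more can be done
None
```

The slim jar is in the chute, resting under the guard bars against the two waiting jars, with its lid on the +y side like theirs. I handed the job in at about 12.3 s; the hand-in reports no verdict.

I gripped the jar on its rest at 20 N and carried it over the chute. I lowered it until the wrist force showed it touching the runners at about chute x = 90 mm, then opened the fingers and lifted clear so it could roll down.

**Last checks:**
- **Position:** the wrist and top cameras both put the jar axis at chute x = -46 mm. They read z as 78 mm (wrist) and 76.5 mm (top).
- **Alignment:** it is square across the chute within about 0.2°. The cameras disagree on the sideways offset, +3 mm (wrist) against -3 mm (top), but both are well inside the 20 mm limit.
- **At rest:** the two cameras agreed on x to 0.2 mm. A frame-difference check on the last two top pictures was inconclusive: 2 grey levels on average, with single pixels up to 68, which I took as noise. I waited another 0.5 s before handing in.
- **Stout jar:** it had not moved (under 1 mm by the top camera).
- **Gripper:** it ended empty, with the fingertips about 255 mm above the table and the force reading near zero.

My first move command was refused because each row needs every key. The arm did not move, and I resent it complete.

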